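# Locate the die-cast box on its pins and lock the toggle clamp

### The arm

A 6-joint arm with a two-finger parallel gripper is mounted at the origin on a cart in front of the work surface, level with it; the furniture and walls round the work are solid. World frame = base frame: x ahead of the robot, y to its left, z up, the work surface at z = 0. Lengths are in m, angles in degrees, forces in N, time in s.
With the tool pointing down it reaches from about 0.25 to 0.725 m from the base axis. Payload 9.7 kg.
Tool frame: the origin (TCP) lies between the finger pads; the fingertips stand 19 mm ahead of it and the grasp point (between the pads) is the TCP; z points along the fingers, y is the line along which they close (so a half turn about z gives the same grasp; the last joint's range is limited). The gripper opens to 85 mm and grips with 20 to 120 N. Pads are 22 mm wide; open, the fingers measure 114 mm over their backs; the gripper's body (76 mm by 85 mm) begins 54 mm behind the grasp point. The pads swing forward as they close: fully open they stand 13 mm farther back than shut.
Start: joints at [68.125, 4.979, 10.078, 95.1, 0, 90], TCP at [0.205, 0.51, 0.25] pointing down, gripper open.
Joint ranges: [-179.16, 179.16], [-48.56, 103.87], [-65.8, 70.77], [-126.05, 130.52], [-82.76, 87.17], [-180, 180]. Speed limits (degrees/s): [127.2, 127.2, 147.25, 180, 180, 180].

### API

Orientations are given as [roll, pitch, yaw] about the fixed x, y, z axes, in that order (R = Rz(yaw) Ry(pitch) Rx(roll)).
In Python, from workcell import telemetry, camera, calibration, workorder gives the robot as it stands.
- The arm moves only by the tool play_rows, never from a script. Its argument "increments" is a list of rows, each a list of 3 entries, a list of its own where there are three numbers: the shift along the tool's x, y, z in mm, then the turn, a rotation vector about the tool's x, y, z in degrees, then the closure, from 0 (fully open) to 1 (shut). In form: [[[x, y, z], [ax, ay, az], jaw], ...]. A call has 1 to 20 rows; each row is the pose to reach, as a shift and turn from the pose commanded when the call began, along the tool's axes at that moment; what a row does not reach only later rows make up. A row lasts 1/10 s, in which the tool goes at most 50 mm and 8.59 degrees, less where a joint would pass 70% of its speed; a pose out of reach is approached as far as the arm can. A call with a gripper value outside its range is refused whole. The fingers move at their own pace and stop on an object; "grip_force" is the grip in N (left out, the last holds). Time passes only in rows, so rows that repeat a pose let the fingers close. It gives the time, the measured TCP pose, the force, the opening and the grip force at its end, in the units of the state.
- telemetry.get_obs(): the state, without advancing time (a new reading comes with each control period).
- camera(name): name is "scene" or "top" or "wrist"; returns (picture, depth): 480x640x3 uint8, red, green, blue; 480x640 float32, m along the optical axis (not along the pixel's ray), 0 where there is no reading.
- calibration(name): a dict with "vertical_fov" (degrees; the focal length in pixels is half the picture's height over the tangent of half this angle, whatever the lens; pixels are square), "cx", "cy" (the principal point, pixels), "rvec" (rotation vector, rad) and "tvec" (3), from world to camera coordinates, as OpenCV has them; the wrist camera has in their place "hand_eye" (4x4, takes a point from camera to tool coordinates, whose origin is the TCP and whose axes are the flange's). Camera axes: x right, y down, z forward; pixel columns grow to the right and rows downward; lengths in m; the calibration is good to about 2 mm. A picture is of the moment at which its call begins: read the wrist's pose just before it. calibration takes no time and is no camera call.
- workorder.job_done(): hands the job in; it is judged then, once.
The state is a dict: "time": time; "q": joint angles; "qd": joint speeds; "joint_efforts": joint torques, N m; "ee_pos": TCP position; "tcp_rot": TCP orientation; "wrist_force": force on the tool from outside, world axes, zero at the start; "torque": the same for the moment, N m; "opening": finger opening in m; "grasp_force": force on a finger pad.
Only numpy, scipy, OpenCV 4.12 (cv2) and the standard library are available. Lean on these libraries where they do the work, as an engineer would, in place of code of your own. Each camera call takes 0.05 s, during which the arm holds its last target. There are 200 camera calls.

### The job

Set the grey die-cast box upright into the clamping jig, its stub pointing to the end with the single pin, slide it fully home and keep it pressed gently against the locating pins for a moment, so that it sits against all three. Then push the clamp handle over and down past its over-centre point until it rests on its stop and the rubber foot holds the box down locked. Do not ram the box into the pins or force the handle, and leave the other things on the bench alone.

Things in the scene. Friction and masses are not known exactly. Their poses are not given: they have to be found in the camera images.
- box: The workpiece: grey die-cast control box, loose, upright on the bench, 0.3 kg. Body 66 mm (own x, -33 to +33) by 125 mm (own y, -54 to +71), 40 mm high; a stub 6 mm thick and 20 mm long sticks out of its -y end at x = +10, 12 mm up. Origin on the underside, z up. Grasp it across the 66 mm; centre of mass near y = +8 mm.
- jig: Fixed clamping jig: grey plate 220 x 165 x 12 mm on the bench, with a steel toggle clamp at its +x end. Origin at the centre of the plate's underside, z up, +x from the box's place to the clamp, -y to the single end pin. The clamp's foot and cheeks fill nest x = 86 to 158 mm, y = -58 to -6 mm, up to 68 mm over the plate.
- nest (a point): Point on the plate's top face (12 mm over the bench) where the box's origin is when it is fully home, with axes parallel to the box's own axes there (the jig's axes).
- stop_pins: Three fixed steel locating pins, 8 mm thick, 16 mm high over the plate. Origin and axes as the jig's. Pin centres in nest coordinates (mm): (37, -12) and (37, 55), which touch the box's +x side, and (-12, -58), which touches its -y end beside the stub; its -x side and +y end stay free. A finger fits between the side pins, near y = +20. On touching a pin the force rises steeply.
- handle_pivot (a point): Axis about which the clamp handle turns; it runs along the jig's y. At nest (131, -32) mm, 17 mm over the plate's top.
- handle_end (a point): Rounded free end of the clamp handle, 150 mm from the pivot. The handle is a flat steel bar ending in a black round rubber grip 17 to 19 mm thick, which takes the last 70 mm.
- clamp_handle (a joint): Handle angle (rad): 0 = open, upright (leaning 0.05 rad towards the nest); grows as it swings away from the nest, to the jig's +x and down; 1.43 = closed, on a rigid stop, 0.19 rad over level. Load starts near 0.98 as the foot meets the box, peaks near 1.15 (about 9 N across the grip's end) and ends at dead centre, 1.32; beyond that the handle is drawn to its stop and stays locked.
- spindle: Spindle: 18 mm rubber foot on a sprung screw at the end of the clamp arm (origin on its axis, at the arm). The handle drives the arm, two 92 mm bars which when open stand at 71 degrees beside the handle, to 160 mm over the bench, and swing down the opposite way, onto the box. Closed, the foot presses on the box's top at nest (22, -32) mm with about 50 N.
- loose_bolt: zinc bolt, 15x40x13 mm, lying on the bench; not part of the job.
- loose_terminal: white ceramic terminal block, 16x34x15 mm, lying on the bench; not part of the job.
- loose_fan: small square black fan, 50x50x15 mm, lying flat on the bench; not part of the job.

How it is judged:
By the outcome, as a careful person would: the job done as asked, in the order asked, and still so for the second after the job is handed in, with the robot touching nothing.
It also fails if it takes over 72 s, if anything falls off the work surface, if the arm or the gripper's body presses on something with over 40 N, if the wrist force passes 120 N, or if a joint passes its speed limit or range.

## Working session

There is one attempt and no reset: what is moved stays moved. The work goes in short steps, Python scripts to look and compute and a tool call to move; the robot and the scene stay as the last step left them, time stands still between calls to the robot, and variables do not carry over. Pictures are saved under pics/ and viewed, at most 10 in all, crops included, and the job is handed in when it is done.

Besides the shell and the picture viewer there is one more tool, called after "Call:" by a JSON object that holds its "name" and its "arguments", one argument or row to a line. play_rows: Moves the arm, as the interface text tells. Its arguments: {"type":"object","properties":{"increments":{"type":"array"},"grip_force":{"type":"number"}},"required":["increments"]}

```bash
mkdir -p pics
cat > h.py <<'E'
import numpy as np, cv2
from scipy.spatial.transform import Rotation as R
from workcell import telemetry, camera, calibration, workorder
def cam(name):
    o=telemetry.get_obs(); im,d=camera(name); c=calibration(name)
    f=240/np.tan(np.radians(c['vertical_fov'])/2)
    K=np.array([[f,0,c['cx']],[0,f,c['cy']],[0,0,1]])
    if 'hand_eye' in c:
        T=np.eye(4);T[:3,:3]=R.from_euler('xyz',o['tcp_rot'],degrees=True).as_matrix();T[:3,3]=o['ee_pos']
        T=T@np.array(c['hand_eye'])
    else:
        W=np.eye(4);W[:3,:3]=cv2.Rodrigues(np.array(c['rvec'],float))[0];W[:3,3]=np.ravel(c['tvec']);T=np.linalg.inv(W)
    return im,d,K,T
def ray(uv,K,T,z):
    uv=np.atleast_2d(uv).astype(float);p=np.c_[uv,np.ones(len(uv))]@np.linalg.inv(K).T@T[:3,:3].T
    return T[:3,3]+p*((z-T[2,3])/p[:,2])[:,None]
def cloud(d,K,T):
    v,u=np.mgrid[:480,:640];p=np.stack([u*d,v*d,d],-1)@np.linalg.inv(K).T
    return p@T[:3,:3].T+T[:3,3]
def save(im,n): cv2.imwrite('pics/'+n,im[:,:,::-1])
E
python3 - <<'E'
from h import *
print(telemetry.get_obs())
for n in('scene','top'):
    im,d,K,T=cam(n);save(im,n+'0.png');np.savez(n+'0.npz',im=im,d=d,K=K,T=T);print(n,T.round(3),K[0,0],calibration(n))
E
```

```text
{'time': 0.0, 'q': array([ 6.81245475e+01,  5.01209796e+00,  1.00307461e+01,  9.51005166e+01,
       -2.98705005e-04,  9.00002798e+01]), 'qd': array([ 0.00070663,  0.04790771,  0.02397136, -0.01512611, -0.03312334,
       -0.08299712]), 'joint_efforts': array([ 1.15267179e-03, -5.20381558e+01,  4.64810050e+01,  1.62853027e-02,
        5.64079642e-05,  4.60621141e-07]), 'ee_pos': array([0.20483994, 0.51018315, 0.24954028]), 'tcp_rot': array([-1.79918132e+02,  2.99104565e-04,  1.58124268e+02]), 'wrist_force': array([-0.44042226,  0.17689505,  1.48781966]), 'torque': array([-0.00446217, -0.05391912,  0.03306891]), 'grasp_force': 0.0, 'opening': 0.08532898140141346}
scene [[ 0.431 -0.687  0.586 -0.056]
 [-0.903 -0.332  0.274 -0.507]
 [ 0.006 -0.647 -0.763  0.843]
 [ 0.     0.     0.     1.   ]] 490.22105142186143 {'vertical_fov': 52.17043467916302, 'cx': 319.7126075703346, 'cy': 244.38833447206903, 'rvec': array([ 2.11981665, -1.33415449,  0.49677833]), 'tvec': array([-0.43847067,  0.3383085 ,  0.81526236])}
top [[ 0.004 -0.985  0.172  0.28 ]
 [-1.    -0.006 -0.009 -0.246]
 [ 0.01  -0.171 -0.985  1.336]
 [ 0.     0.     0.     1.   ]] 561.5461927162683 {'vertical_fov': 46.28289121545045, 'cx': 305.0840769609715, 'cy': 233.43804001506754, 'rvec': array([ 2.1413773 , -2.12994721,  0.19478264]), 'tvec': array([-0.26043343,  0.50344888,  1.26599663])}
```

View pics/top0.png

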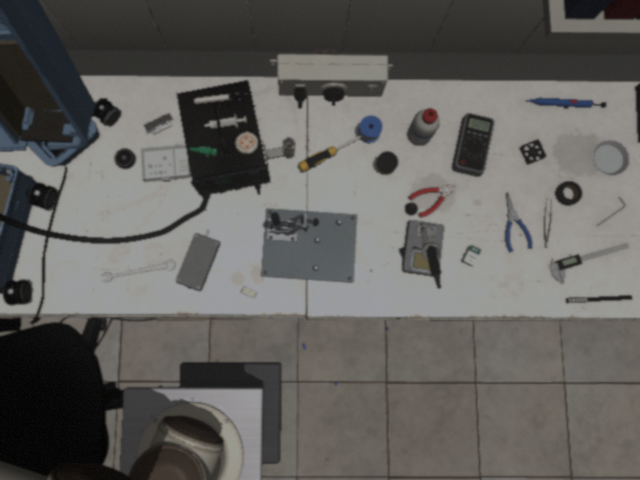

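View pics/scene0.png

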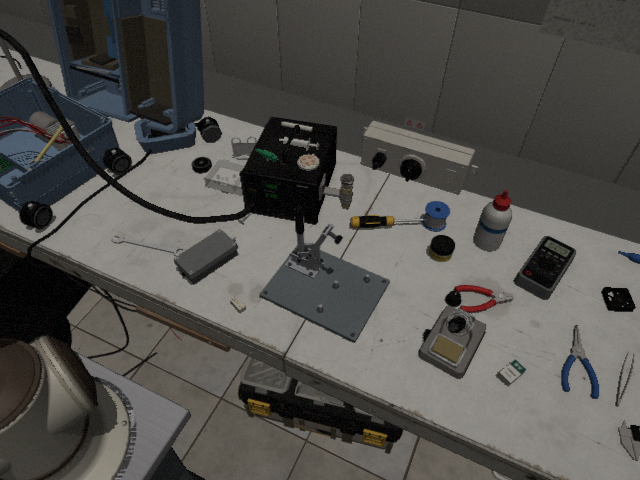

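The top view shows the box at about (200,262) with its stub up and to the right, the plate at about (310,245) with the clamp at its left, and pins near (318,240), (316,268) and (338,223). So jig +x is roughly world +y, and the single pin is on the far side (world +x).

Run:
```python
from h import *
z=np.load('top0.npz');im,d,K,T=[z[k] for k in('im','d','K','T')]
P=cloud(d,K,T); Z=P[...,2]
def rep(n,u0,u1,v0,v1,lo,hi,h):
    m=np.zeros(Z.shape,np.uint8);s=np.s_[v0:v1,u0:u1];m[s]=((Z[s]>lo)&(Z[s]<hi))
    k,l,st,c=cv2.connectedComponentsWithStats(m);i=1+st[1:,4].argmax();m=(l==i).astype(np.uint8)
    cs=cv2.findContours(m,0,2)[0];c=max(cs,key=cv2.contourArea)[:,0]
    w=ray(c,K,T,h)[:,:2];r=cv2.minAreaRect((w*1000).astype(np.float32));print(n,st[i],r,'\n',cv2.boxPoints(r).round(0).tolist(),np.median(Z[m>0]))
rep('box',165,235,225,300,.028,.06,.04)
rep('plate',250,370,200,295,.006,.02,.012)
print('bench z',np.median(Z[280:300,100:160]))
# high things near clamp & station
s=np.s_[195:245,255:330];q=P[s][Z[s]>.05];print(len(q));
for a in q[np.argsort(-q[:,2])][:60:4]:print(a.round(3))
s=np.s_[70:215,170:300];q=P[s];q=q[(q[:,2]>.06)];print('station',q.min(0),q.max(0),np.percentile(q,[2,50,98],axis=0))
big=cv2.resize(im[190:295,160:370],None,fx=3.8,fy=3.8,interpolation=2);save(np.clip(big*1.6,0,255).astype(np.uint8),'topc.png')
```

```text
box [ 176  233   45   58 1497] ((437.9907531738281, -10.177421569824219), (66.04242706298828, 124.33653259277344), 69.98111724853516) 
 [[368.0, -20.0], [485.0, -62.0], [508.0, -0.0], [391.0, 42.0]] 0.038452379394150915
plate [ 261  208   97   75 5422] ((483.0043640136719, -267.8984680175781), (220.8493194580078, 165.61949157714844), 86.47191619873047) 
 [[394.0, -373.0], [559.0, -383.0], [572.0, -163.0], [407.0, -153.0]] 0.011345512040176309
bench z -0.000866896619038271
502
[ 0.28  -0.246  1.336]
[ 0.28  -0.246  1.336]
[ 0.28  -0.246  1.336]
[ 0.28  -0.246  1.336]
[ 0.28  -0.246  1.336]
[ 0.28  -0.246  1.336]
[ 0.518 -0.195  0.181]
[ 0.518 -0.191  0.179]
[ 0.521 -0.195  0.178]
[ 0.519 -0.193  0.177]
[ 0.527 -0.193  0.176]
[ 0.517 -0.193  0.176]
[ 0.521 -0.197  0.176]
[ 0.517 -0.189  0.175]
[ 0.524 -0.195  0.174]Traceback (most recent call last):
  File "<stdin>", line 15, in <module>
IndexError: boolean index did not match indexed array along axis 1; size of axis is 130 but size of corresponding boolean axis is 3
```

```bash
cat >> h.py <<'E'
def mv(p,yaw=None,rpy=None):
    "tool-frame shift (mm) and rotvec (deg) from the present pose to world p (m)"
    o=telemetry.get_obs();A=R.from_euler('xyz',o['tcp_rot'],degrees=True)
    B=R.from_euler('xyz',rpy if rpy is not None else [180,0,yaw],degrees=True)
    print('shift',((A.inv().apply(np.array(p)-o['ee_pos']))*1000).round(1),'rv',(A.inv()*B).as_rotvec(degrees=True).round(2))
E
python3 - <<'E'
from h import *
z=np.load('top0.npz');im,d,K,T=[z[k] for k in('im','d','K','T')]
P=cloud(d,K,T)
s=np.s_[70:215,170:300];q=P[s].reshape(-1,3);q=q[(q[:,2]>.04)&(q[:,2]<.5)];print('station',np.percentile(q,[1,50,99],axis=0).round(3))
for x in np.arange(.5,.66,.02):
    for n,lo,hi in(('y-.12..0',-.12,0),('y0..',0,.1)):
        w=q[(abs(q[:,0]-x)<.01)&(q[:,1]>lo)&(q[:,1]<hi)];print(round(x,2),n,len(w),w[:,2].max().round(3) if len(w) else '')
big=cv2.resize(im[190:295,160:370],None,fx=3.8,fy=3.8,interpolation=2);save(np.clip(big*1.6,0,255).astype(np.uint8),'topc.png')
print(calibration('wrist'))
mv([.429,-.007,.2],160.3)
E
```

```text
station [[ 0.604 -0.237  0.043]
 [ 0.712 -0.08   0.126]
 [ 0.866  0.025  0.157]]
0.5 y-.12..0 0 
0.5 y0.. 0 
0.52 y-.12..0 0 
0.52 y0.. 0 
0.54 y-.12..0 0 
0.54 y0.. 0 
0.56 y-.12..0 4 0.044
0.56 y0.. 0 
0.58 y-.12..0 7 0.044
0.58 y0.. 0 
0.6 y-.12..0 191 0.134
0.6 y0.. 0 
0.62 y-.12..0 707 0.134
0.62 y0.. 0 
0.64 y-.12..0 487 0.134
0.64 y0.. 9 0.13
0.66 y-.12..0 490 0.148
0.66 y0.. 25 0.132
{'vertical_fov': 59.57842057378208, 'cx': 326.67432335845615, 'cy': 244.1814880672703, 'hand_eye': array([[ 1.96210119e-04, -9.62209740e-01, -2.72309342e-01,
         6.94957835e-02],
       [ 9.99999965e-01,  1.40476691e-04,  2.24164444e-04,
         1.33313725e-04],
       [-1.77440096e-04, -2.72309376e-01,  9.62209734e-01,
        -1.23645055e-01],
       [ 0.00000000e+00,  0.00000000e+00,  0.00000000e+00,
         1.00000000e+00]])}
shift [-400.7 -396.4   50.1] rv [-0.07 -0.   -2.17]
```

View pics/topc.png

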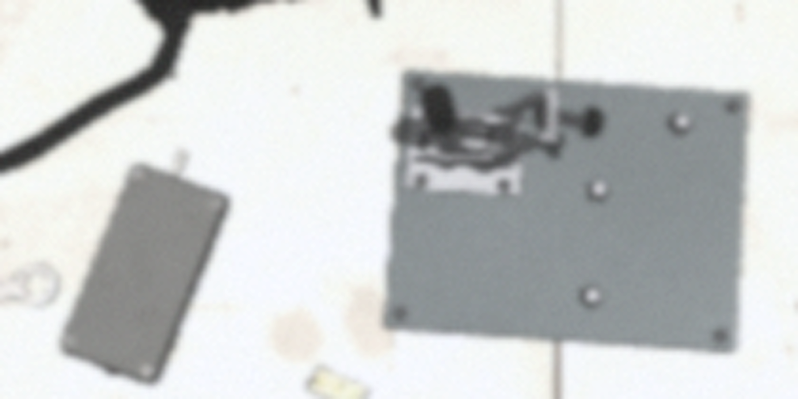

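The crop shows the box with its stub on the far end at (180,158). The pins are at (596,188), (590,295) and (679,122) in crop pixels, and the clamp is open at the plate's upper left.

Call:
{"name": "play_rows", "arguments": {
  "increments": [
    [[-400,-396,50],[0,0,-2.2],0],
    [[-400,-396,50],[0,0,-2.2],0],
    [[-400,-396,50],[0,0,-2.2],0],
    [[-400,-396,50],[0,0,-2.2],0],
    [[-400,-396,50],[0,0,-2.2],0],
    [[-400,-396,50],[0,0,-2.2],0],
    [[-400,-396,50],[0,0,-2.2],0],
    [[-400,-396,50],[0,0,-2.2],0],
    [[-400,-396,50],[0,0,-2.2],0],
    [[-400,-396,50],[0,0,-2.2],0],
    [[-400,-396,50],[0,0,-2.2],0],
    [[-400,-396,50],[0,0,-2.2],0],
    [[-400,-396,50],[0,0,-2.2],0],
    [[-400,-396,50],[0,0,-2.2],0],
    [[-400,-396,50],[0,0,-2.2],0],
    [[-400,-396,50],[0,0,-2.2],0]
  ]
}}

```text
time: 1.7
ee_pos: [0.4284, -0.0051, 0.2005]
tcp_rot: [180.0, 0.0, 160.4]
wrist_force: [-0.3, 0.0, -0.1]
opening: 0.0852
grasp_force: 0.0
```

Run:
```python
from h import *
o=telemetry.get_obs();print(o['time'],o['q'].round(1),o['ee_pos'],o['tcp_rot'])
im,d,K,T=cam('wrist');P=cloud(d,K,T);Z=P[...,2]
m=((Z>.028)&(Z<.06)).astype(np.uint8);k,l,st,c=cv2.connectedComponentsWithStats(m);print(st[1:][st[1:,4]>300])
c=max(cv2.findContours(m,0,2)[0],key=cv2.contourArea)[:,0]
w=ray(c,K,T,.04)[:,:2];r=cv2.minAreaRect((w*1000).astype(np.float32));print(r,cv2.boxPoints(r).round(0).tolist())
save(im,'w1.png')
```

```text
1.7 [ -0.7 -12.4 -11.9  90.5   0.   18.9] [ 0.4283677  -0.00512078  0.20050154] [1.79988254e+02 1.63879826e-02 1.60430212e+02]
[[  284   151    94   171 15173]
 [  366   204   274   246  7062]]
((437.2215270996094, -5.886726379394531), (62.901607513427734, 123.8785171508789), 69.90304565429688) [[368.0, -14.0], [485.0, -57.0], [506.0, 2.0], [390.0, 45.0]]
```

View pics/w1.png

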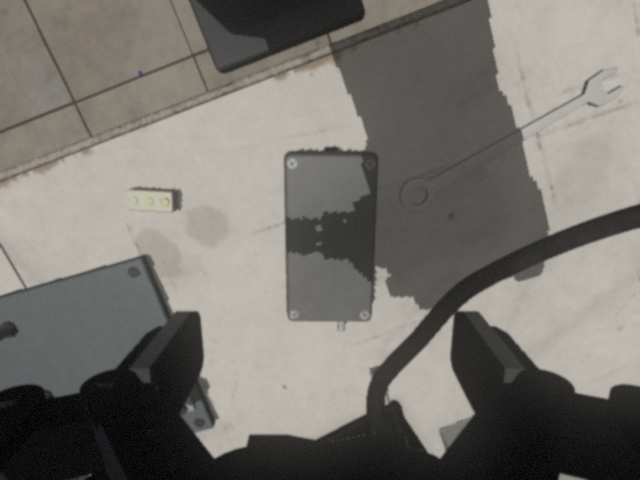

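The wrist view shows the box centred near (332,235), parallel to the fingers, with its stub at (341,326). The way down is clear, so I descend and grip.

Call:
{"name": "play_rows", "arguments": {
  "increments": [
    [[0,0,40],[0,0,0.3],0],
    [[0,0,80],[0,0,0.3],0],
    [[0,0,110],[0,0,0.3],0],
    [[0,0,130],[0,0,0.3],0],
    [[0,0,145],[0,0,0.3],0],
    [[0,0,158],[0,0,0.3],0],
    [[0,0,168],[0,0,0.3],0],
    [[0,0,170],[0,0,0.3],0],
    [[0,0,170],[0,0,0.3],0.2],
    [[0,0,170],[0,0,0.3],0.4],
    [[0,0,170],[0,0,0.3],0.5],
    [[0,0,170],[0,0,0.3],0.5],
    [[0,0,170],[0,0,0.3],0.5],
    [[0,0,170],[0,0,0.3],0.5]
  ],
  "grip_force": 30
}}

```text
time: 3.15
ee_pos: [0.4292, -0.006, 0.0312]
tcp_rot: [179.9, 0.1, 160.0]
wrist_force: [-0.3, 3.9, 5.8]
opening: 0.0653
grasp_force: 35.7
```

Call:
{"name": "play_rows", "arguments": {
  "increments": [
    [[0,0,-15],[0,0,0],0.5],
    [[0,0,-50],[0,0,0],0.5],
    [[0,0,-90],[0,0,0],0.5],
    [[0,0,-120],[0,0,0],0.5],
    [[0,0,-120],[0,0,0],0.5]
  ]
}}

```text
time: 3.65
ee_pos: [0.4301, -0.0064, 0.154]
tcp_rot: [179.9, 0.3, 160.0]
wrist_force: [-0.0, -0.5, -3.8]
opening: 0.0653
grasp_force: 35.8
```

Run:
```python
from h import *
z=np.load('top0.npz');im,d,K,T=[z[k] for k in('im','d','K','T')]
uv=np.array([[596,188],[590,295],[679,122]])/3.8-.37+[160,190]
w=ray(uv,K,T,.028);print((w*1000).round(1))
N=np.array([[37,-12],[37,55],[-12,-58]])/1e3
a,b=N-N.mean(0),w[:,:2]-w[:,:2].mean(0)
th=np.arctan2((a[:,0]*b[:,1]-a[:,1]*b[:,0]).sum(),(a*b).sum());c,s=np.cos(th),np.sin(th);Rz=np.array([[c,-s],[s,c]])
t=w[:,:2].mean(0)-Rz@N.mean(0);print(np.degrees(th),t,(w[:,:2]-(N@Rz.T+t))*1e3)
th=np.radians(86.6);c,s=np.cos(th),np.sin(th);Rz=np.array([[c,-s],[s,c]])
print('yaw86.6',w[:,:2].mean(0)-Rz@N.mean(0))
o=telemetry.get_obs();print(o['ee_pos'],o['tcp_rot'],o['q'].round(1))
# tool centre over nest offset (-60,+60)
p=w[:,:2].mean(0)-Rz@N.mean(0)+Rz@np.array([-.05,.018+.04]);print(p);mv([p[0],p[1],.19],176.6)
```

```text
[[ 494.4 -284.8   28. ]
 [ 427.6 -281.2   28. ]
 [ 536.5 -336.7   28. ]]
86.43102957160173 [ 0.47984393 -0.32122392] [[ 0.22736444  0.20382856]
 [ 0.29624757 -0.33790365]
 [-0.52361201  0.13407509]]
yaw86.6 [ 0.47990387 -0.32124234]
[ 0.43010507 -0.00636803  0.15404568] [179.92152706   0.30806738 160.01094656] [ -0.8 -12.7 -17.3  85.1  -0.   19.2]
[ 0.41904064 -0.36771456]
shift [-113.3 -343.3  -35.8] rv [  0.03   0.32 -16.59]
```

Call:
{"name": "play_rows", "arguments": {
  "increments": [
    [[0,0,-45],[0,0,0],0.5],
    [[0,0,-90],[0,0,0],0.5],
    [[-15,-45,-90],[0,0,-2],0.5],
    [[-30,-90,-90],[0,0,-4],0.5],
    [[-50,-135,-90],[0,0,-6],0.5],
    [[-65,-180,-90],[0,0,-8],0.5],
    [[-80,-225,-90],[0,0,-10],0.5],
    [[-92,-270,-90],[0,0,-13],0.5],
    [[-105,-310,-85],[0,0,-15],0.5],
    [[-113,-343,-75],[0,0.3,-16.6],0.5],
    [[-113,-343,-60],[0,0.3,-16.6],0.5],
    [[-113,-343,-50],[0,0.3,-16.6],0.5],
    [[-113,-343,-50],[0,0.3,-16.6],0.5]
  ]
}}

```text
time: 4.95
ee_pos: [0.4168, -0.3663, 0.1975]
tcp_rot: [179.8, -0.5, 176.6]
wrist_force: [-0.2, 0.7, -4.7]
opening: 0.0655
grasp_force: 37.5
```

Run:
```python
from h import *
o=telemetry.get_obs();print(o['time'],o['q'].round(1),o['ee_pos'],o['tcp_rot'])
im,d,K,T=cam('wrist');np.savez('w2.npz',im=im,d=d,K=K,T=T);save(im,'w2.png')
```

```text
4.95 [-41.2   5.4   4.6  89.8  -0.2 -37.9] [ 0.41678087 -0.36626042  0.19747594] [179.80172165  -0.501952   176.61777745]
```

View pics/w2.png

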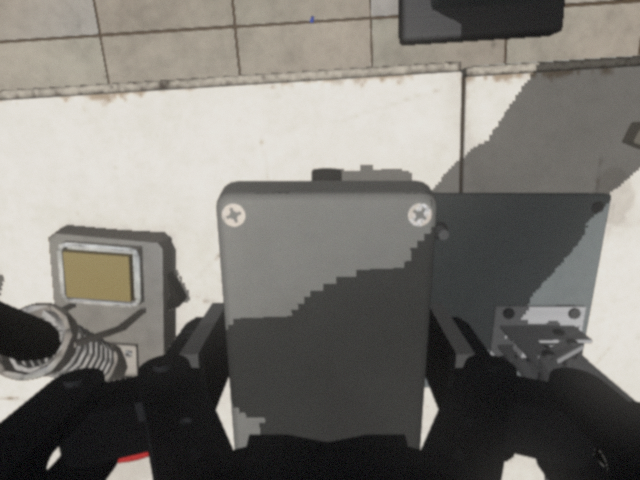

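The wrist view shows the box held square, its +y top edge at v≈193 and its sides at u≈220 to 435. The (37,55) pin's top is visible at (442,231), and the clamp is at (545,335).

Run:
```python
from h import *
z=np.load('w2.npz');im,d,K,T=[z[k] for k in('im','d','K','T')]
H=np.array(calibration('wrist')['hand_eye'])
print('box in tool: +y edge / sides',(ray([[327,193],[327,190],[219,240],[434,240],[229,400],[424,400]],K,H,-.009)*1000).round(1).tolist())
print('pin',(ray([[443,231],[443,228]],K,T,.028)*1000).round(1),'corner',(ray([[609,195]],K,T,.012)*1000).round(1))
g=cv2.cvtColor(im,cv2.COLOR_RGB2GRAY);print(g[176:204:1,270].tolist());print(g[176:204,370].tolist());print(g[222:240,430:454:2])
P=cloud(d,K,T);print('depth z col270',P[176:204:2,270,2].round(3),'clamp max z',P[290:370,490:600,2].max())
```

```text
box in tool: +y edge / sides [[51.6, 0.4, -9.0], [52.4, 0.4, -9.0], [38.2, -30.2, -9.0], [38.2, 30.7, -9.0], [-14.5, -30.7, -9.0], [-14.5, 31.2, -9.0]]
pin [[ 424.  -281.7   28. ]
 [ 421.8 -281.8   28. ]] corner [[ 407.9 -154.3   12. ]]
[223, 222, 221, 212, 185, 137, 101, 91, 87, 84, 87, 89, 87, 87, 88, 90, 94, 102, 111, 121, 125, 126, 130, 132, 138, 140, 137, 135]
[119, 120, 117, 113, 107, 94, 84, 83, 82, 82, 81, 82, 81, 86, 83, 89, 95, 104, 111, 118, 122, 126, 126, 126, 130, 130, 132, 133]
[[123 110  98  67  57  54  58  62  68  67  69  65]
 [120 110  95  67  55  57  50  55  67  68  68  66]
 [120 110  92  63  55  52  52  52  59  67  68  68]
 [120 106  92  59  59  59  56  54  59  68  68  66]
 [116  98  83  61  67  63  59  51  55  66  66  64]
 [113  81  69  64  66  64  66  60  56  64  66  67]
 [112  73  61  62  67  68  65  61  51  64  66  67]
 [106  71  60  63  68  66  73  71  65  62  64  63]
 [106  72  59  63  64  72  78  83  72  66  68  68]
 [107  71  61  65  68  76  85  88  85  72  64  67]
 [ 97  71  57  61  69  80  90  87  87  76  67  69]
 [ 87  64  63  59  68  86  88  89  87  79  66  66]
 [ 72  64  62  59  73  91  92  88  86  81  65  67]
 [ 67  64  60  60  73  89  88  89  87  81  67  66]
 [ 65  64  54  58  69  87  90  89  89  79  67  62]
 [ 66  63  56  55  62  84  88  88  87  74  65  64]
 [ 65  62  59  55  60  80  87  89  85  66  66  64]
 [ 66  66  59  57  60  73  78  81  74  66  64  64]]
depth z col270 [-0.001 -0.001 -0.     0.195  0.197  0.199  0.201  0.203  0.205  0.205
  0.205  0.206  0.207  0.207] clamp max z 0.32172153427403105
```

Run:
```python
from h import *
mv([.4544,-.3267,.198],176.5); mv([.4544,-.3267,.048],176.5)
```

```text
shift [-34.8  41.7   0.9] rv [ 0.13 -0.41  0.15]
shift [-35.9  41.3 150.9] rv [ 0.13 -0.41  0.15]
```

Call:
{"name": "play_rows", "arguments": {
  "increments": [
    [[-17,20,0],[0,-0.4,0.1],0.5],
    [[-35,41,0],[0,-0.4,0.1],0.5],
    [[-35,41,20],[0,-0.4,0.1],0.5],
    [[-35,41,55],[0,-0.4,0.1],0.5],
    [[-35,41,90],[0,-0.4,0.1],0.5],
    [[-36,41,120],[0,-0.4,0.1],0.5],
    [[-36,41,138],[0,-0.4,0.1],0.5],
    [[-36,41,146],[0,-0.4,0.1],0.5],
    [[-36,41,149],[0,-0.4,0.1],0.5],
    [[-36,41,149],[0,-0.4,0.1],0.5]
  ]
}}

```text
time: 6.0
ee_pos: [0.4557, -0.3281, 0.0521]
tcp_rot: [-180.0, 0.2, 176.6]
wrist_force: [0.3, 0.2, -3.5]
opening: 0.0654
grasp_force: 37.6
```

Run:
```python
from h import *
o=telemetry.get_obs();print(o['time'],o['ee_pos'],o['tcp_rot'],o['wrist_force'])
mv([.4544,-.3267,.043],176.5)
```

```text
6.0 [ 0.45569476 -0.32813519  0.05214646] [-1.79999918e+02  1.65363281e-01  1.76551747e+02] [ 0.30949951  0.24334036 -3.45695589]
shift [1.4 1.4 9.1] rv [-0.    0.17  0.05]
```

Call:
{"name": "play_rows", "arguments": {
  "increments": [
    [[0,0,2],[0,0.1,0],0.5],
    [[0,0,4],[0,0.1,0],0.5],
    [[0,0,5],[0,0.1,0],0.5],
    [[0,0,6],[0,0.1,0],0.5],
    [[0,0,6],[0,0.1,0],0.5]
  ]
}}

```text
time: 6.5
ee_pos: [0.4551, -0.3281, 0.0451]
tcp_rot: [180.0, -0.0, 176.5]
wrist_force: [0.7, -0.5, -4.2]
opening: 0.065
grasp_force: 37.6
```

Call:
{"name": "play_rows", "arguments": {
  "increments": [
    [[0,0,0.7],[0,0,0],0.5],
    [[0,0,1.4],[0,0,0],0.5],
    [[0,0,2],[0,0,0],0.5],
    [[0,0,2],[0,0,0],0.5]
  ]
}}

```text
time: 6.9
ee_pos: [0.4552, -0.3281, 0.0433]
tcp_rot: [180.0, 0.0, 176.5]
wrist_force: [-1.9, 0.1, -1.4]
opening: 0.0654
grasp_force: 37.9
```

Call:
{"name": "play_rows", "arguments": {
  "increments": [
    [[0,1,0.3],[0,0,0],0.5],
    [[0,2,0.3],[0,0,0],0.5],
    [[0,3,0.3],[0,0,0],0.5],
    [[0,4,0.3],[0,0,0],0.5],
    [[0,5,0.3],[0,0,0],0.5],
    [[0,5.5,0.3],[0,0,0],0.5],
    [[0,6,0.3],[0,0,0],0.5],
    [[0,6,0.3],[0,0,0],0.5]
  ]
}}

```text
time: 7.7
ee_pos: [0.4558, -0.3224, 0.0433]
tcp_rot: [-180.0, 0.1, 176.5]
wrist_force: [-0.7, -5.4, 5.0]
opening: 0.0655
grasp_force: 38.7
```

Call:
{"name": "play_rows", "arguments": {
  "increments": [
    [[0,0.4,-0.4],[0,0,0],0.5],
    [[0,0.8,-0.4],[0,0,0],0.5],
    [[0,0.8,-0.4],[0,0,0],0.5]
  ]
}}

```text
time: 8.0
ee_pos: [0.4557, -0.3213, 0.0433]
tcp_rot: [180.0, 0.0, 176.5]
wrist_force: [1.2, -4.2, 3.0]
opening: 0.065
grasp_force: 38.6
```

Call:
{"name": "play_rows", "arguments": {
  "increments": [
    [[0,0.4,-0.3],[0,0,0],0.5],
    [[0,0.8,-0.3],[0,0,0],0.5],
    [[0,0.8,-0.3],[0,0,0],0.5]
  ]
}}

```text
time: 8.3
ee_pos: [0.4555, -0.3204, 0.0433]
tcp_rot: [179.9, -0.0, 176.5]
wrist_force: [-0.2, -4.0, 0.1]
opening: 0.0653
grasp_force: 38.3
```

Call:
{"name": "play_rows", "arguments": {
  "increments": [
    [[0,0.4,0],[0,0,0],0.5],
    [[0,0.8,0],[0,0,0],0.5],
    [[0,0.8,0],[0,0,0],0.5]
  ]
}}

```text
time: 8.6
ee_pos: [0.4555, -0.3203, 0.0434]
tcp_rot: [-180.0, -0.0, 176.5]
wrist_force: [-0.9, -7.7, -0.5]
opening: 0.065
grasp_force: 38.1
```

Call:
{"name": "play_rows", "arguments": {
  "increments": [
    [[-1,-0.2,0],[0,0,0],0.5],
    [[-2,-0.2,0],[0,0,0],0.5],
    [[-3,-0.2,0],[0,0,0],0.5],
    [[-4,-0.2,0],[0,0,0],0.5],
    [[-4.5,-0.2,0],[0,0,0],0.5],
    [[-4.5,-0.2,0],[0,0,0],0.5]
  ]
}}

```text
time: 9.2
ee_pos: [0.4585, -0.3205, 0.0433]
tcp_rot: [180.0, -0.2, 176.5]
wrist_force: [-9.1, -6.3, 4.1]
opening: 0.0653
grasp_force: 38.8
```

Call:
{"name": "play_rows", "arguments": {
  "increments": [
    [[-0.4,0,-0.2],[0,0,0],0.5],
    [[-0.4,0,-0.2],[0,0,0],0.5],
    [[-0.8,0,-0.2],[0,0,0],0.5],
    [[-0.8,0,-0.2],[0,0,0],0.5]
  ]
}}

```text
time: 9.6
ee_pos: [0.4593, -0.3205, 0.0433]
tcp_rot: [180.0, -0.2, 176.5]
wrist_force: [-9.1, -6.6, 3.8]
opening: 0.0654
grasp_force: 38.5
```

Run:
```python
from h import *
o=telemetry.get_obs();print(o['time'],o['ee_pos'],o['tcp_rot'],o['wrist_force'],o['torque'])
im,d,K,T=cam('top');save(cv2.resize(im[190:300,240:380],None,fx=5.5,fy=5.5,interpolation=2)*1,'t3.png')
H=np.array(calibration('wrist')['hand_eye']);im,d,K,T=cam('wrist');np.savez('w3.npz',im=im);g=cv2.cvtColor(im,cv2.COLOR_RGB2GRAY)
print(g[176:204,270].tolist(),g[176:204,370].tolist())
```

```text
9.6 [ 0.45926681 -0.32051986  0.04332441] [179.98808652  -0.20252018 176.46790045] [-9.08702233 -6.60133843  3.83405426] [-1.20534384  1.4622832  -0.02934803]
[92, 81, 77, 78, 77, 79, 79, 75, 78, 79, 80, 81, 79, 78, 78, 85, 89, 95, 108, 110, 117, 123, 125, 131, 134, 134, 135, 134] [92, 76, 75, 75, 76, 75, 75, 75, 76, 76, 77, 75, 77, 79, 77, 83, 94, 101, 110, 118, 119, 124, 124, 130, 129, 129, 128, 130]
```

View pics/t3.png

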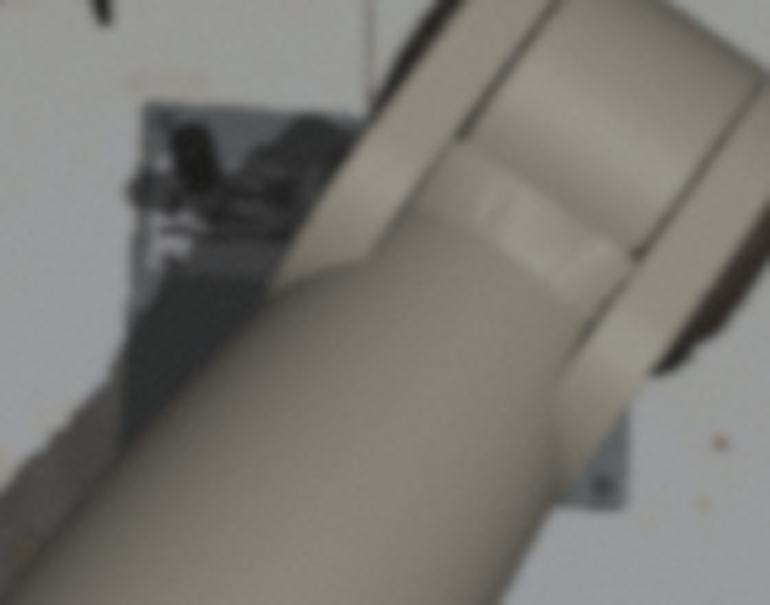

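The arm hides the fit in the top view. The force stayed constant while the box advanced, so it is still sliding under friction. I reduce the load and carry on.

Call:
{"name": "play_rows", "arguments": {
  "increments": [
    [[-0.5,-0.3,-0.4],[0,0,0],0.5],
    [[-1,-0.3,-0.4],[0,0,0],0.5],
    [[-1.5,-0.3,-0.4],[0,0,0],0.5],
    [[-1.5,-0.3,-0.4],[0,0,0],0.5]
  ]
}}

```text
time: 10.1
ee_pos: [0.461, -0.3207, 0.0434]
tcp_rot: [180.0, -0.2, 176.5]
wrist_force: [-5.9, -5.2, 1.0]
opening: 0.065
grasp_force: 38.3
```

Call:
{"name": "play_rows", "arguments": {
  "increments": [
    [[-0.5,0,-0.1],[0,0,0],0.5],
    [[-1,0,-0.1],[0,0,0],0.5],
    [[-1,0,-0.1],[0,0,0],0.5]
  ]
}}

```text
time: 10.4
ee_pos: [0.4613, -0.3206, 0.0434]
tcp_rot: [180.0, -0.3, 176.5]
wrist_force: [-10.7, -5.8, 2.9]
opening: 0.0651
grasp_force: 38.5
```

Call:
{"name": "play_rows", "arguments": {
  "increments": [
    [[-0.2,0.1,0],[0,0,0],0.5],
    [[-0.4,0.2,0],[0,0,0],0.5],
    [[-0.4,0.2,0],[0,0,0],0.5],
    [[-0.4,0.2,0],[0,0,0],0.5],
    [[-0.4,0.2,0],[0,0,0],0.5],
    [[-0.4,0.2,0],[0,0,0],0.5],
    [[-0.4,0.2,0],[0,0,0],0.5],
    [[-0.4,0.2,0],[0,0,0],0.5]
  ]
}}

```text
time: 11.2
ee_pos: [0.4613, -0.3206, 0.0435]
tcp_rot: [180.0, -0.3, 176.5]
wrist_force: [-12.9, -6.4, 4.4]
opening: 0.0652
grasp_force: 38.6
```

Call:
{"name": "play_rows", "arguments": {
  "increments": [
    [[0,0,0],[0,0,0],0.12],
    [[0,0,0],[0,0,0],0.12],
    [[0,0,0],[0,0,0],0.12],
    [[0,0,0],[0,0,0],0.12]
  ]
}}

```text
time: 11.6
ee_pos: [0.4639, -0.3202, 0.0441]
tcp_rot: [179.9, -0.0, 176.5]
wrist_force: [-0.3, -0.2, -0.4]
opening: 0.0755
grasp_force: 0.0
```

Call:
{"name": "play_rows", "arguments": {
  "increments": [
    [[0,1.5,0],[0,0,0],0.12],
    [[0,3,0],[0,0,0],0.12],
    [[0,4,0],[0,0,0],0.12],
    [[0,4.5,0],[0,0,0],0.12],
    [[0,5,0],[0,0,0],0.12],
    [[0,5,0],[0,0,0],0.12]
  ]
}}

```text
time: 12.2
ee_pos: [0.4641, -0.3161, 0.0444]
tcp_rot: [-180.0, 0.0, 176.5]
wrist_force: [-1.4, -4.6, 0.5]
opening: 0.0751
grasp_force: 2.5
```

Call:
{"name": "play_rows", "arguments": {
  "increments": [
    [[0,0.6,0],[0,0,0],0.12],
    [[0,0.6,0],[0,0,0],0.12],
    [[0,0.6,0],[0,0,0],0.12],
    [[0,0.6,0],[0,0,0],0.12],
    [[0,-2,0],[0,0,0],0.12],
    [[0,-4.5,0],[0,0,0],0.05],
    [[0,-4.5,-5],[0,0,0],0],
    [[0,-4.5,-25],[0,0,0],0],
    [[5,-4.5,-60],[0,0,0],0],
    [[30,-4.5,-95],[0,0,0],0],
    [[60,-4.5,-95],[0,0,0],0.5],
    [[90,-4.5,-95],[0,0,0],1],
    [[90,-4.5,-95],[0,0,0],1]
  ]
}}

```text
time: 13.5
ee_pos: [0.3719, -0.3143, 0.1402]
tcp_rot: [180.0, 0.0, 176.5]
wrist_force: [-0.2, -0.4, -1.0]
opening: 0.0435
grasp_force: 0.0
```

Run:
```python
from h import *
o=telemetry.get_obs();print(o['time'],o['ee_pos'],o['tcp_rot'],o['wrist_force'],o['opening'])
im,d,K,T=cam('wrist');np.savez('w4.npz',im=im,d=d,K=K,T=T);save(im,'w4.png')
c=[.4798,-.3212];th=np.radians(86.5);Rz=np.array([[np.cos(th),-np.sin(th)],[np.sin(th),np.cos(th)]])
p=Rz@[-.005,.071+.03]+c;print(p)
mv([p[0],p[1],.139],176.5);mv([p[0],p[1],.046],176.5)
```

```text
13.5 [ 0.37189062 -0.31430595  0.14021981] [1.79964477e+02 1.78223022e-02 1.76450927e+02] [-0.18984838 -0.37642438 -0.95074801] 0.04353884217608469
[ 0.37868314 -0.32002477]
shift [-5.7 -5.1  1.1] rv [ 0.02  0.07 -0.05]
shift [-5.6 -5.1 94.1] rv [ 0.02  0.07 -0.05]
```

View pics/w4.png

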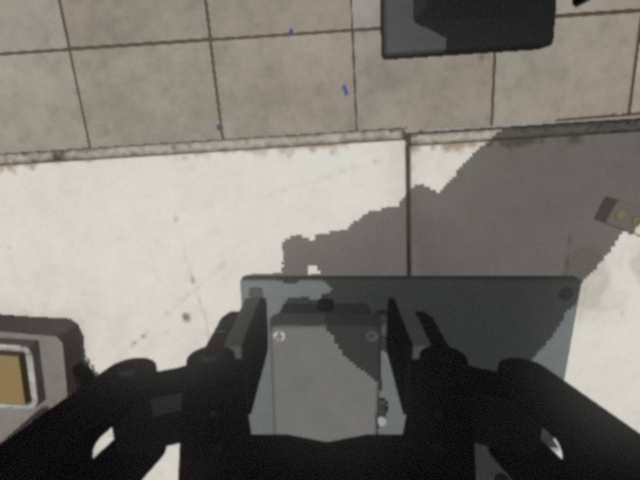

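The box sits in the nest beside the pin at (383,420), with a small dark nub at the middle of its +y end at (325,303). I press that end lightly, off the nub and in line with the end pin.

Call:
{"name": "play_rows", "arguments": {
  "increments": [
    [[0,-16,0],[0,0,0],1],
    [[0,-16,30],[0,0,0],1],
    [[0,-16,60],[0,0,0],1],
    [[0,-16,80],[0,0,0],1],
    [[0,-16,88],[0,0,0],1],
    [[-6,-16,90],[0,0,0],1],
    [[-12,-16,90],[0,0,0],1],
    [[-16,-16,90],[0,0,0],1],
    [[-19,-16,90],[0,0,0],1],
    [[-21,-16,90],[0,0,0],1],
    [[-22,-16,90],[0,0,0],1],
    [[-22,-16,90],[0,0,0],1]
  ]
}}

```text
time: 14.75
ee_pos: [0.3952, -0.3319, 0.0494]
tcp_rot: [180.0, 0.0, 176.5]
wrist_force: [-0.1, -1.3, -0.6]
opening: -0.0003
grasp_force: 0.0
```

Call:
{"name": "play_rows", "arguments": {
  "increments": [
    [[-0.7,0,0],[0,0,0],1],
    [[-1.4,0,0],[0,0,0],1],
    [[-2,0,0],[0,0,0],1],
    [[-2,0,0],[0,0,0],1]
  ]
}}

```text
time: 15.15
ee_pos: [0.3963, -0.332, 0.0493]
tcp_rot: [180.0, -0.1, 176.5]
wrist_force: [-5.5, 0.1, 2.7]
opening: 0.0
grasp_force: 2.6
```

Call:
{"name": "play_rows", "arguments": {
  "increments": [
    [[-0.6,0,0],[0,0,0],1],
    [[-0.6,0,0],[0,0,0],1],
    [[-0.6,0,0],[0,0,0],1],
    [[-0.6,0,0],[0,0,0],1]
  ]
}}

```text
time: 15.55
ee_pos: [0.3964, -0.332, 0.0493]
tcp_rot: [180.0, -0.1, 176.5]
wrist_force: [-8.6, 0.2, 5.5]
opening: 0.0002
grasp_force: 4.1
```

Stiff contact, so the end is seated. Next I check the clamp geometry for the handle push.

Call:
{"name": "play_rows", "arguments": {
  "increments": [
    [[3,0,0],[0,0,0],1],
    [[12,0,0],[0,0,0],1],
    [[12,0,-40],[0,0,0],1],
    [[12,0,-90],[0,0,0],1],
    [[12,0,-140],[0,0,0],1],
    [[12,0,-190],[0,0,0],1],
    [[12,0,-200],[0,0,0],1],
    [[12,0,-200],[0,0,0],1]
  ]
}}

```text
time: 16.35
ee_pos: [0.386, -0.332, 0.2513]
tcp_rot: [-179.9, 0.2, 176.5]
wrist_force: [0.0, 0.1, -1.4]
opening: -0.0002
grasp_force: 0.0
```

```bash
cat >> h.py <<'E'
th=np.radians(86.5);N0=np.array([.4798,-.3212]);RJ=np.array([[np.cos(th),-np.sin(th)],[np.sin(th),np.cos(th)]])
def W(s,y,h): return np.r_[N0+RJ@(np.array([s,y])/1e3),h/1e3]
def nestc(P): return np.c_[(P[:,:2]-N0)@RJ*1000,P[:,2]*1000]
def tcp(theta,r,back=0):
    a=theta-.05;s=131+r*np.sin(a)-(9+back)*np.cos(a);h=29+r*np.cos(a)+(9+back)*np.sin(a);return W(s-11.5,-32,h+19)
E
python3 - <<'E'
from h import *
z=np.load('top0.npz');d,K,T=[z[k] for k in('d','K','T')]
P=cloud(d,K,T)[d>0];n=nestc(P);
for s in range(55,150,8):
    w=n[(abs(n[:,0]-s-4)<4)&(n[:,1]>-70)&(n[:,1]<0)&(n[:,2]>25)&(n[:,2]<250)]
    if len(w):i=w[:,2].argmax();print(s,len(w),w[i].round(0))
im,d,K,T=cam('top');save(cv2.resize(im[190:300,240:380],None,fx=5.5,fy=5.5,interpolation=2),'t5.png')
o=telemetry.get_obs();print(o['time'],o['ee_pos'],o['q'].round(1))
mv(W(97,-32,250),86.5);mv(tcp(0,140,6),86.5);print(tcp(0,140,6))
E
```

```text
55 15 [ 62. -30. 150.]
63 53 [ 69. -33. 157.]
71 46 [ 71. -33. 156.]
79 23 [ 81. -46. 130.]
87 55 [ 88. -20. 112.]
95 48 [ 97. -47.  89.]
103 45 [107. -24.  82.]
111 34 [113. -47.  70.]
119 78 [127. -37. 179.]
127 76 [130. -36. 184.]
135 27 [136. -28. 178.]
143 17 [147. -24.  43.]
16.4 [ 0.38560042 -0.3316097   0.24915118] [-40.7  -0.8   4.   94.8   0.  -37.2]
shift [-125.4  113.1   -0.7] rv [5.000e-02 2.000e-02 9.002e+01]
shift [-125.4  113.6   62.2] rv [5.000e-02 2.000e-02 9.002e+01]
[ 0.51769387 -0.22581379  0.18707535]
```

View pics/t5.png

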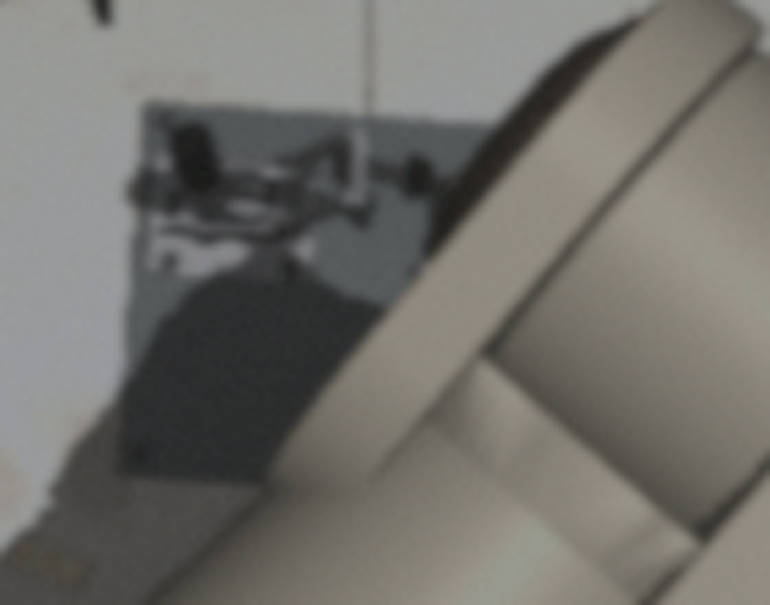

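The clamp's high points near s=65 mm (157 mm) clear the planned finger path, and the handle tip reads at about s=128 mm, z=184 mm. I move the shut fingers to the nest side of the handle.

Call:
{"name": "play_rows", "arguments": {
  "increments": [
    [[-12,11,0],[0,0,8],1],
    [[-25,22,0],[0,0,16],1],
    [[-37,33,0],[0,0,24],1],
    [[-50,44,0],[0,0,32],1],
    [[-62,55,0],[0,0,40],1],
    [[-75,66,0],[0,0,48],1],
    [[-87,77,0],[0,0,56],1],
    [[-100,88,0],[0,0,64],1],
    [[-110,97,0],[0,0,72],1],
    [[-118,105,0],[0,0,80],1],
    [[-125,108,0],[0,0,87],1],
    [[-125,108,0],[0,0,90],1],
    [[-125,108,20],[0,0,90],1],
    [[-125,108,40],[0,0,90],1],
    [[-125,108,55],[0,0,90],1],
    [[-125,108,65],[0,0,90],1],
    [[-125,108,65],[0,0,90],1]
  ]
}}

```text
time: 18.1
ee_pos: [0.5158, -0.2307, 0.1814]
tcp_rot: [-179.8, -0.1, 86.5]
wrist_force: [-0.2, 0.4, 0.1]
opening: 0.0001
grasp_force: 0.0
```

Run:
```python
from h import *
o=telemetry.get_obs();print(o['time'],o['ee_pos'],o['tcp_rot'],o['q'].round(1),nestc(o['ee_pos'][None]))
t0=tcp(0,135)
A=R.from_euler('xyz',[180,0,86.5],degrees=True)
for t in np.arange(0,1.44,.1).tolist()+[1.43]:print(round(t,2),(A.inv().apply(tcp(t,135)-o['ee_pos'])*1000).round(1))
```

```text
18.1 [ 0.51582247 -0.23071986  0.18138607] [-1.79766337e+02 -1.35949767e-01  8.65220436e+01] [-24.1   6.4   4.   87.9   0.   69.4] [[ 92.51049376 -30.43159617 181.38607192]]
0.0 [11.3  1.6 -1. ]
0.1 [24.7  1.6 -1.9]
0.2 [38.3  1.6 -1.4]
0.3 [51.7  1.6  0.4]
0.4 [64.8  1.6  3.5]
0.5 [77.6  1.6  7.9]
0.6 [89.9  1.6 13.6]
0.7 [101.5   1.6  20.5]
0.8 [112.4   1.6  28.5]
0.9 [122.5   1.6  37.5]
1.0 [131.6   1.6  47.5]
1.1 [139.6   1.6  58.4]
1.2 [146.5   1.6  70. ]
1.3 [152.3   1.6  82.3]
1.4 [156.7   1.6  95. ]
1.43 [157.8   1.6  98.9]
```

Call:
{"name": "play_rows", "arguments": {
  "increments": [
    [[6,2,0],[0,0,0],1],
    [[11,2,-1],[0,0,0],1],
    [[18,2,-1],[0,0,0],1],
    [[25,2,-2],[0,0,0],1],
    [[32,2,-2],[0,0,0],1],
    [[38,2,-1],[0,0,0],1],
    [[45,2,-1],[0,0,0],1],
    [[52,2,0],[0,0,0],1],
    [[58,2,2],[0,0,0],1],
    [[65,2,3],[0,0,0],1],
    [[71,2,5],[0,0,0],1],
    [[78,2,8],[0,0,0],1],
    [[84,2,11],[0,0,0],1],
    [[90,2,14],[0,0,0],1],
    [[90,2,14],[0,0,0],1]
  ]
}}

```text
time: 19.6
ee_pos: [0.5242, -0.1407, 0.1697]
tcp_rot: [-179.9, -0.1, 86.6]
wrist_force: [0.2, -1.2, 0.1]
opening: 0.0004
grasp_force: 0.0
```

Run:
```python
from h import *
o=telemetry.get_obs();print(o['time'],o['ee_pos'],o['tcp_rot'],o['wrist_force'],nestc(o['ee_pos'][None]))
A=R.from_euler('xyz',[180,0,86.5],degrees=True)
for t in np.arange(.6,1.44,.05).tolist()+[1.43]:print(round(t,2),(A.inv().apply(tcp(t,135)-o['ee_pos'])*1000).round(1))
im,d,K,T=cam('scene');a=im[150:350,200:440];im,d,K,T=cam('wrist')
save(np.vstack([cv2.resize(a,(600,300)),cv2.resize(im,(400,300))[:, :].repeat(1,0) if 0 else cv2.copyMakeBorder(cv2.resize(im,(400,300)),0,0,0,200,0)]),'s6.png')
```

```text
19.6 [ 0.52421345 -0.14065729  0.16969035] [-1.79945267e+02 -6.66143498e-02  8.65656718e+01] [ 0.21116652 -1.21128673  0.12251335] [[182.91733489 -33.30874062 169.69034969]]
0.6 [-0.5 -1.3  1.9]
0.65 [ 5.4 -1.3  5.2]
0.7 [11.1 -1.3  8.8]
0.75 [16.7 -1.3 12.6]
0.8 [22.  -1.3 16.8]
0.85 [27.2 -1.3 21.2]
0.9 [32.1 -1.3 25.8]
0.95 [36.7 -1.3 30.7]
1.0 [41.2 -1.3 35.8]
1.05 [45.3 -1.3 41.2]
1.1 [49.2 -1.3 46.7]
1.15 [52.8 -1.3 52.4]
1.2 [56.1 -1.3 58.3]
1.25 [59.1 -1.3 64.4]
1.3 [61.9 -1.3 70.6]
1.35 [64.3 -1.3 76.9]
1.4 [66.3 -1.3 83.3]
1.43 [67.4 -1.3 87.3]
```

View pics/s6.png

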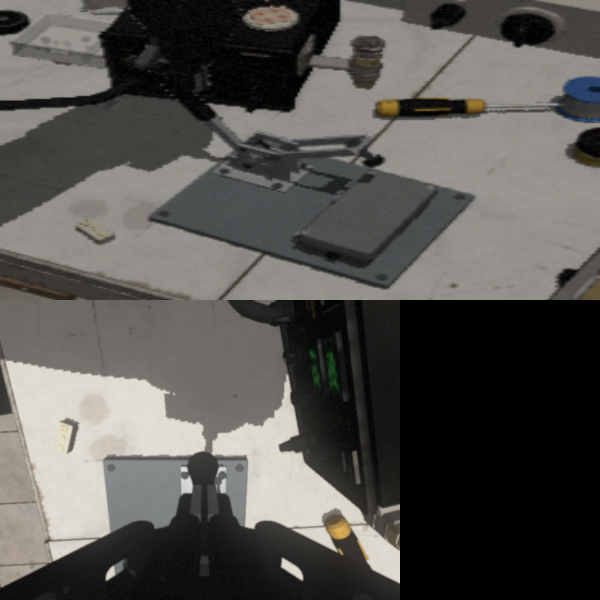

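The scene crop shows the handle swinging over with the foot coming down over the seated box. The wrist crop shows the handle's end at (203,467), centred ahead of the fingers, and the station's side is clear.

Call:
{"name": "play_rows", "arguments": {
  "increments": [
    [[5,-1,5],[0,0,0],1],
    [[11,-1,9],[0,0,0],1],
    [[17,-1,13],[0,0,0],1],
    [[22,-1,17],[0,0,0],1],
    [[27,-1,21],[0,0,0],1],
    [[32,-1,26],[0,0,0],1],
    [[37,-1,31],[0,0,0],1],
    [[41,-1,36],[0,0,0],1],
    [[43,-1,39],[0,0,0],1],
    [[45,-1,41],[0,0,0],1]
  ]
}}

```text
time: 20.7
ee_pos: [0.5263, -0.0965, 0.1298]
tcp_rot: [180.0, 0.0, 86.5]
wrist_force: [-1.3, -2.7, 6.1]
opening: -0.0001
grasp_force: 3.5
```

Call:
{"name": "play_rows", "arguments": {
  "increments": [
    [[2,0,3],[0,0,0],1],
    [[4,0,5.5],[0,0,0],1],
    [[6,0,8.5],[0,0,0],1],
    [[7.5,0,11],[0,0,0],1],
    [[9,0,14],[0,0,0],1],
    [[11,0,17],[0,0,0],1],
    [[12.5,0,20],[0,0,0],1],
    [[14,0,23],[0,0,0],1]
  ]
}}

```text
time: 21.5
ee_pos: [0.5272, -0.0829, 0.1075]
tcp_rot: [179.9, 0.0, 86.5]
wrist_force: [-1.9, -2.3, 8.6]
opening: -0.0
grasp_force: 4.4
```

Call:
{"name": "play_rows", "arguments": {
  "increments": [
    [[1.5,0,3],[0,0,0],1],
    [[3,0,6],[0,0,0],1],
    [[4,0,9.5],[0,0,0],1],
    [[5,0,12.5],[0,0,0],1],
    [[6,0,15.5],[0,0,0],1],
    [[7,0,18.5],[0,0,0],1],
    [[7.5,0,20.5],[0,0,0],1],
    [[7.5,0,20.5],[0,0,0],1]
  ]
}}

```text
time: 22.3
ee_pos: [0.5272, -0.0749, 0.0853]
tcp_rot: [-179.9, -0.0, 86.5]
wrist_force: [0.1, 0.3, -0.8]
opening: -0.0001
grasp_force: 0.0
```

Call:
{"name": "play_rows", "arguments": {
  "increments": [
    [[0,0,1.5],[0,0,0],1],
    [[0,0,3],[0,0,0],1],
    [[0,0,3.5],[0,0,0],1],
    [[0,0,3.5],[0,0,0],1]
  ]
}}

```text
time: 22.7
ee_pos: [0.5274, -0.075, 0.0824]
tcp_rot: [-180.0, -0.0, 86.5]
wrist_force: [0.0, 1.4, 0.8]
opening: -0.0002
grasp_force: 0.0
```

Light contact at the predicted closed height. I raise the tool, move aside and look.

Call:
{"name": "play_rows", "arguments": {
  "increments": [
    [[0,0,-15],[0,0,0],1],
    [[0,0,-60],[0,0,0],1],
    [[0,0,-110],[0,0,0],1],
    [[0,0,-150],[0,0,0],1],
    [[20,-40,-170],[0,0,0],1],
    [[60,-80,-170],[0,0,0],1],
    [[100,-110,-170],[0,0,0],1],
    [[140,-140,-170],[0,0,0],1],
    [[180,-170,-170],[0,0,0],1],
    [[180,-170,-170],[0,0,0],1],
    [[180,-170,-170],[0,0,0],1]
  ]
}}

```text
time: 23.8
ee_pos: [0.3681, 0.1159, 0.2539]
tcp_rot: [179.9, -0.1, 86.7]
wrist_force: [0.1, -0.2, -0.7]
opening: -0.0
grasp_force: 0.0
```

Run:
```python
from h import *
o=telemetry.get_obs();print(o['time'],o['ee_pos'])
a,_,_,_=cam('scene');im,d,K,T=cam('top')
save(np.vstack([cv2.resize(a[180:350,200:440],(480,340))[:295],cv2.resize(im[195:295,220:380],(480,300),interpolation=2)]),'s7.png')
P=cloud(d,K,T);q=P[195:295,220:380];n=nestc(q.reshape(-1,3));
h=n[(n[:,0]>190)&(n[:,0]<300)&(abs(n[:,1]+32)<15)&(n[:,2]>30)]
k=np.polyfit(h[:,0],h[:,2],1);print('handle slope',k,len(h),h[:,0].max())
m=np.zeros(d.shape,np.uint8);Q=nestc(P.reshape(-1,3)).reshape(480,640,3)
m[(abs(Q[...,2]-51)<8)&(Q[...,0]<45)&(Q[...,0]>-60)&(abs(Q[...,1])<110)]=1
c=max(cv2.findContours(m,0,2)[0],key=cv2.contourArea)[:,0];w=nestc(ray(c,K,T,.052));print(cv2.minAreaRect(w[:,:2].astype(np.float32)),w.min(0),w.max(0))
```

```text
23.8 [0.36812685 0.1158995  0.25393252]
handle slope [0.20314853 7.76780376] 218 263.5761351657939
((-0.9796295166015625, 9.236183166503906), (64.53038024902344, 124.37086486816406), 0.04843321442604065) [-33.26727266 -52.96863069  52.        ] [31.26144089 71.43547825 52.        ]
```

View pics/s7.png

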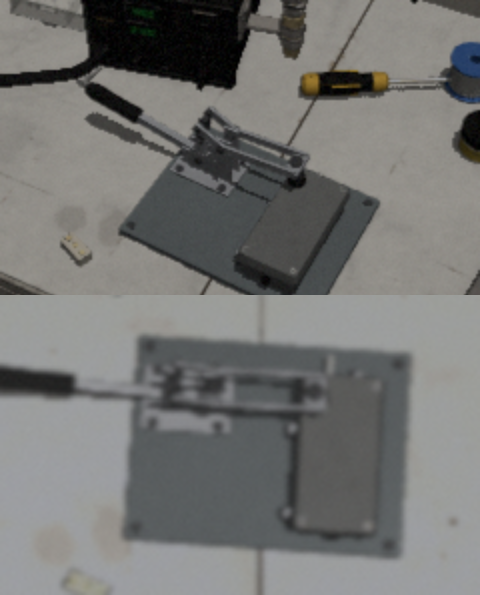

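The handle is down at its stop: its measured slope is about 0.2 rad and the expected value is 0.19. The foot is on the box, and the box sits square against the pins. I hand the job in.

```bash
python3 -c "
from h import *
print(workorder.job_done())"
```

```text
the job is handed in; nothing more can be done
None
```

The box is seated against all three pins with its stub towards the single-pin end, the clamp is locked on its stop, and the job was handed in at about 24 s; the hand-in call gave no verdict.

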